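# Finished cow figure through the sprung gate of the collecting bay

## Robot

A 6-joint arm with a two-finger parallel gripper is mounted at the origin on the work surface. World frame = base frame: x ahead of the robot, y to its left, z up, the work surface at z = 0. Lengths are in mm, angles in degrees, forces in N, time in s.
With the tool pointing down it reaches from about 350 to 850 mm from the base axis. Payload 8.1 kg.
Tool frame: the origin (TCP) lies where the fingers leave the gripper's body, on its centre line; the fingertips stand 73 mm ahead of it and the grasp point (between the pads) lies 54 mm ahead of it; z points along the fingers, y is the line along which they close (so a half turn about z gives the same grasp; the last joint's range is limited). The gripper opens to 85 mm and grips with 20 to 120 N. Pads are 22 mm wide; open, the fingers measure 114 mm over their backs; the gripper's body (76 mm by 85 mm) begins 54 mm behind the grasp point. The pads swing forward as they close: fully open they stand 13 mm farther back than shut.
Start: joints at [-79.091, 7.471, 85.268, -0, 87.261, -4.893], TCP at [163.41, -577.324, 303.892] pointing down, gripper open.
Joint ranges: [-169.43, 169.43], [-51.17, 129.36], [1.28, 143.12], [-76.62, 256.62], [0, 156.53], [-152.29, 152.29]. Speed limits (degrees/s): [136.94, 136.94, 159.86, 180, 180, 180].

## Interface

Orientations are given as [roll, pitch, yaw] about the fixed x, y, z axes, in that order (R = Rz(yaw) Ry(pitch) Rx(roll)).
In Python, from bench import sense, optics, r gives the robot as it stands.
- The arm moves only by the tool servo_tool, never from a script. Its argument "plan" is a list that holds one entry, the list of rows, each a list of 5 numbers: the shift along the world's x, y, z in m, then the turn about the world's z in degrees, then the finger opening in m, from 0 to 0.0854. A call has 1 to 10 rows; each row shifts and turns the commanded pose from where the row before left it; what a row does not reach is not made up. A row lasts 1/10 s, in which the tool goes at most 50 mm and 8.59 degrees, less where a joint would pass 70% of its speed; a pose out of reach is approached as far as the arm can. A call is refused whole if a number of a shift passes 0.05 or a number of a turn 8.59, either way. A call with a gripper value outside its range is refused whole. The fingers move at their own pace and stop on an object; "force" is the grip in N (left out, the last holds). Time passes only in rows, so rows that do not move let the fingers close. It gives the time, the measured TCP pose, the force, the opening and the grip force at its end, in the units of the state.
- sense(): the state, without advancing time (a new reading comes with each control period).
- optics.snapshot(name): name is "side" or "top" or "wrist"; returns a dict with "frame" (384x512x3 uint8, blue, green, red), "fx", "fy", "cx", "cy" (pixels), "dist_coeffs" ([k1, k2, p1, p2, k3] as OpenCV has them; the pictures are not rectified), "cam_to_world" (4x4, takes a point from camera to world coordinates). Camera axes: x right, y down, z forward; pixel columns grow to the right and rows downward; lengths in mm; the calibration is good to about 2 mm. A picture is of the moment at which its call begins. There is no depth.
- r.hand_in(): hands the job in; it is judged then, once.
The state is a dict: "time": time; "joint_pos": joint angles; "qd": joint speeds; "joint_efforts": joint torques, N m; "tool_pos": TCP position; "tcp_rot": TCP orientation; "ft_force": force on the tool from outside, world axes, zero at the start; "wrist_torque": the same for the moment, N m; "finger_gap": finger opening in mm; "grip_force": force on a finger pad.
Only numpy, scipy, OpenCV 4.12 (cv2) and the standard library are available. Lean on these libraries where they do the work, as an engineer would, in place of code of your own. Each camera call takes 0.05 s, during which the arm holds its last target. There are 200 camera calls.

## Task

The little papier-mache cow on the wire drying rack is finished. Stand it upright on the plywood board in front of the collecting bay's sprung gate and let go of it there, then push it along the board through the gate, without lifting it, until it stands inside the bay and both gate leaves have sprung shut behind it.

Things in the scene. Friction and masses are not known exactly. Their poses are not given: they have to be found in the camera images.
- cow_center (a point): Centre of the cow (sizes in mm): rigid grey papier-mache, about 90 g, the one long four-legged figure (beside it an upright cat and an egg-shaped doll). Body 64 long (its x), 36 wide (its y: grip across this), top 42 above the underside; head at +x. It reaches 32 behind to 41 ahead of this point, 61 high (horns 69). Point: 30 above the underside. Starts on a rack 20 high, in one of 3 places.
- gate (a point): Middle of the fixed collecting bay's gateway, on top of its plywood board (10 mm above the table). x points level through the gate into the bay, y left, z up. In mm: board 120 wide, without walls in front of the gate (x -160 to 0). Gateway 96 wide, posts 50 high; behind it the bay is 100 wide inside, walls 45 high, end wall at x = 190. No lintel or roof: fingers pointing down can pass.
- leaf_left (a joint): Left gate leaf: wooden flap, upright hinge at y = 48 mm of the gate, reaching 46 mm to near the middle, 4 mm thick, from 3 to 41 mm above the board. Rad: 0 shut across the gateway, grows to 1.45 as it swings into the bay; it cannot swing the other way. A weak spring (0.01 N m shut, 0.04 N m wide open) shuts it; under 1 N at its tip moves it.
- leaf_right (a joint): Right leaf of the gate, the mirror image (hinge at y = -48 mm): rad, 0 shut, grows to 1.45 as it swings into the bay, sprung shut in the same way.
Things that resemble listed ones, but are neither listed nor needed, are in the scene too. What is shaped like the part that bears cow_center but purple or red is not meant.

How it is judged (in metres and radians):
On the way, in this order (a step that is already met when the one before it is completed fails the run):
1. the cow stands upright on the board in front of the gate, let go (x of cow_center in the frame of gate between -0.17 and -0.015 m and y of cow_center in the frame of gate between -0.065 and 0.065 m and z of cow_center in the frame of gate below 0.036 m and angle between cow_center's own z axis and vertical below 0.17 rad and contact force between the fingers and cow below 0.2 N), for 0.1 s.
2. the cow is in the gateway, standing on the board, and holds a leaf open (x of cow_center in the frame of gate between -0.01 and 0.06 m and z of cow_center in the frame of gate below 0.042 m and value of joint any of leaf_left, leaf_right above 0.25 rad), for 0.05 s.
At the end, for the whole second after the job is handed in: The cow stands upright (within 10 degrees) and at rest on the bay's floor, wholly behind the gate between the bay's walls, and both leaves are shut (under 0.1 rad) (x of cow_center in the frame of gate between 0.025 and 0.19 m and y of cow_center in the frame of gate between -0.05 and 0.05 m and z of cow_center in the frame of gate below 0.036 m and angle between cow_center's own z axis and vertical below 0.17 rad and value of joint each of leaf_left, leaf_right below 0.1 rad and linear speed of cow below 0.02 m/s); the robot touches nothing.
It fails at once if the cow is lifted while it is going through the gate, with a leaf open (x of cow_center in the frame of gate between 0 and 0.19 m and y of cow_center in the frame of gate between -0.05 and 0.05 m and z of cow_center in the frame of gate above 0.05 m and value of joint any of leaf_left, leaf_right above 0.15 rad).
It also fails if it takes over 51 s, if anything falls off the work surface, if the arm or the gripper's body presses on something with over 40 N, if the wrist force passes 120 N, or if a joint passes its speed limit or range.

## Working session

There is one attempt and no reset: what is moved stays moved. The work goes in short steps, Python scripts to look and compute and a tool call to move; the robot and the scene stay as the last step left them, time stands still between calls to the robot, and variables do not carry over. Pictures are saved under pics/ and viewed, at most 11 in all, crops included, and the job is handed in when it is done.

Besides the shell and the picture viewer there is one more tool, called after "Emit:" as name(argument=value, ...), one argument or row to a line, values as JSON. servo_tool: Moves the arm, as the interface text tells. Its arguments: {"type":"object","properties":{"plan":{"type":"array"},"force":{"type":"number"}},"required":["plan"]}

```bash
mkdir -p pics; python3 - <<'E'
from bench import sense, optics, r
import cv2,pickle
d={}
for n in("top","side"):
    s=optics.snapshot(n); d[n]=s; cv2.imwrite(f"pics/{n}0.png",s["frame"]); print(n,s["fx"],s["cx"],s["dist_coeffs"]); print(s["cam_to_world"])
pickle.dump(d,open("d0.pkl","wb")); print(sense())
E
```

```text
top 393.37259383894553 263.7167863070599 [0.0397716 0.        0.        0.        0.       ]
[[-1.30798492e-02 -9.95520249e-01  9.36394802e-02  3.64678322e+02]
 [-9.99895496e-01  1.24454435e-02 -7.35577824e-03 -1.54985726e+02]
 [ 6.15744132e-03 -9.37259070e-02 -9.95578998e-01  1.02958001e+03]
 [ 0.00000000e+00  0.00000000e+00  0.00000000e+00  1.00000000e+00]]
side 446.22782640843576 253.8710775329712 [0.0267759 0.        0.        0.        0.       ]
[[-9.94821232e-01 -5.58932758e-02  8.48920335e-02  3.18524535e+02]
 [-1.00158289e-01  6.81190404e-01 -7.25222690e-01  9.02887569e+02]
 [-1.72925668e-02 -7.29969571e-01 -6.83260852e-01  1.04654172e+03]
 [ 0.00000000e+00  0.00000000e+00  0.00000000e+00  1.00000000e+00]]
{'time': 0.1, 'joint_pos': array([-7.90920720e+01,  7.51261365e+00,  8.53259446e+01,  2.28633149e-04,
        8.72635956e+01, -4.89353273e+00]), 'qd': array([-0.07392216, -0.05727515, -0.24098016,  0.06291475,  0.03375128,
       -0.03188539]), 'joint_efforts': array([ 8.37178159e-04, -5.70948923e+01, -5.01942801e+01, -1.73693170e-04,
        8.05425982e-03, -1.11252217e-05]), 'tool_pos': array([ 163.32425065, -576.92476087,  302.9022963 ]), 'tcp_rot': array([-1.79898238e+02, -8.94169262e-03,  1.58014417e+01]), 'ft_force': array([-0.58504746, -0.35070034,  0.32563262]), 'wrist_torque': array([-0.00865028, -0.00228581, -0.0046386 ]), 'grip_force': 0.0, 'finger_gap': 85.21426787808966}
```

View pics/top0.png

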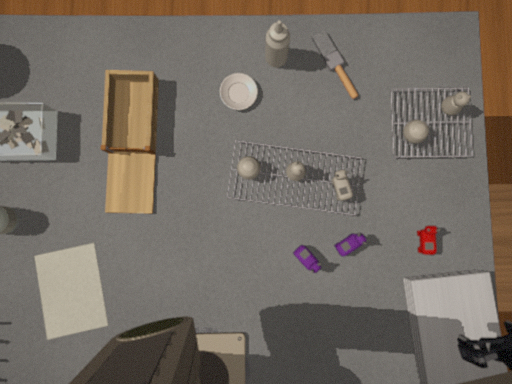

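View pics/side0.png

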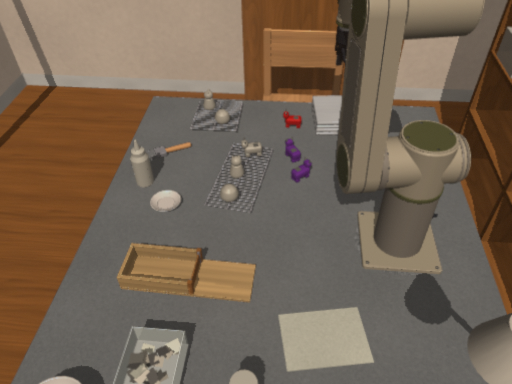

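The top view shows the cow at about (343,186) on the rack, with a narrow part at (340,175) that may be its head. The gate line is at about (131,152), the open board runs down to row 213, and the bay up to row 70. In the side view the cow is at about (252,148) and the gate at about (196,275).

```bash
cat >h.py <<'E'
import numpy as np,cv2
def ray(s,p):
    K=np.array([[s["fx"],0,s["cx"]],[0,s["fy"],s["cy"]],[0,0,1]])
    u=cv2.undistortPoints(np.array([[p]],float),K,np.array(s["dist_coeffs"]))[0,0]
    T=np.array(s["cam_to_world"]); return T[:3,3],T[:3,:3]@np.array([*u,1])
def onz(s,p,z):
    o,d=ray(s,p); return o+d*(z-o[2])/d[2]
def proj(s,P):
    T=np.linalg.inv(np.array(s["cam_to_world"])); K=np.array([[s["fx"],0,s["cx"]],[0,s["fy"],s["cy"]],[0,0,1]])
    return cv2.projectPoints(np.array(P,float).reshape(-1,3),cv2.Rodrigues(T[:3,:3])[0],T[:3,3],K,np.array(s["dist_coeffs"]))[0][:,0]
E
python3 - <<'E'
import pickle,cv2,numpy as np
from h import *
d=pickle.load(open("d0.pkl","rb"))
def c(n,x,y,w,h): return cv2.resize(d[n]["frame"][y:y+h,x:x+w],(400,300),interpolation=cv2.INTER_CUBIC)
a=np.hstack([c("top",310,160,64,48),c("side",225,125,64,48)])
b=np.hstack([c("top",60,60,213,160),c("side",110,230,160,120)])
cv2.imwrite("pics/c1.png",np.vstack([a,b]))
t=d["top"]
# wood mask in top
hsv=cv2.cvtColor(t["frame"],cv2.COLOR_BGR2HSV)
m=((hsv[...,0]>8)&(hsv[...,0]<28)&(hsv[...,1]>70)).astype(np.uint8); m[:50]=0;m[230:]=0;m[:,:80]=0;m[:,200:]=0
n,l,st,_=cv2.connectedComponentsWithStats(m); print(st[1:][st[1:,4]>50])
ap=m.copy(); ap[:160]=0
cs=max(cv2.findContours(ap,0,1)[0],key=cv2.contourArea); R=cv2.minAreaRect(cs);print(R)
for p in cv2.boxPoints(R): print(p,onz(t,p,10).round(1))
E
```

```text
[[ 100   70   59  144 7299]]
((129.97836303710938, 185.9762725830078), (48.08671188354492, 54.17134094238281), 2.6025619506835938)
[104.729904 211.94226 ] [415.9 246.5  10. ]
[107.18971 157.82678] [556.7 243.5  10. ]
[155.22682 160.01028] [549.7 119.6  10. ]
[152.76701 214.12576] [408.6 124.1  10. ]
```

View pics/c1.png

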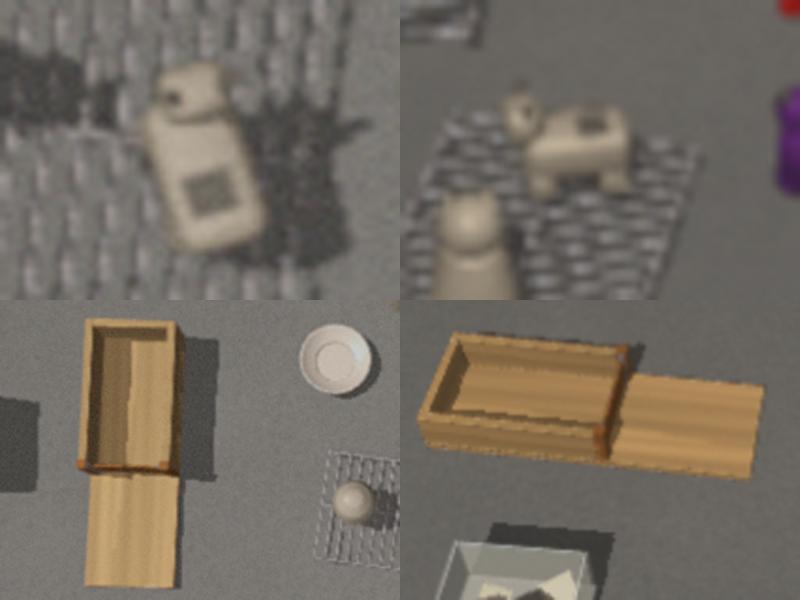

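The crop shows the cow's body centred at about pixel (343,187), heading about 15° left of +x, with its head on the far side. The gate posts are at about (103,148) and (157,152), and the leaves are shut.

```bash
python3 - <<'E'
import pickle,cv2,numpy as np
from h import *
d=pickle.load(open("d0.pkl","rb")); t=d["top"]; s=d["side"]
# patch on back: triangulate top crop (210,193), side crop (193,122)
pt=(310+210/6.25,160+193/6.25); ps=(225+193/6.25,125+122/6.25)
def tri(a,b):
    (o1,d1),(o2,d2)=ray(t,a),ray(s,b)
    k=np.linalg.lstsq(np.c_[d1,-d2],o2-o1,rcond=None)[0]; p,q=o1+k[0]*d1,o2+k[1]*d2
    return ((p+q)/2).round(1),np.linalg.norm(p-q).round(1)
print("patch",tri(pt,ps), onz(t,pt,62))
for c in [(148,125),(232,112),(183,250),(262,225),(190,118),(222,238)]:
    print(c,onz(t,(310+c[0]/6.25,160+c[1]/6.25),62).round(1))
# apron edges: fit lines to wood mask boundaries on z=10
hsv=cv2.cvtColor(t["frame"],cv2.COLOR_BGR2HSV)
m=((hsv[...,0]>8)&(hsv[...,0]<28)&(hsv[...,1]>70))
rows=range(160,209); L=[];R=[]
for v in rows:
    c=np.where(m[v,90:170])[0]+90; L.append(onz(t,(c[0]-.5,v),10)); R.append(onz(t,(c[-1]+.5,v),10))
for n,A in(("L",L),("R",R)):
    A=np.array(A); p=np.polyfit(A[:,0],A[:,1],1); print(n,np.degrees(np.arctan(p[0])).round(2),np.polyval(p,[410,560]).round(1))
B=np.array([onz(t,(u,np.where(m[:,u])[0][-1 if 1 else 0]+.5),10) for u in range(110,150) ]); p=np.polyfit(B[:,1],B[:,0],1);print("near",np.degrees(np.arctan(-p[0])),np.polyval(p,[185]))
# far outer end wall top z=55
B=np.array([onz(t,(u,np.where(m[60:230,u])[0][0]+60-.5),55) for u in range(110,150) ]); p=np.polyfit(B[:,1],B[:,0],1);print("far",np.degrees(np.arctan(-p[0])),np.polyval(p,[185]))
# posts (darker orange)
o=((hsv[...,0]>5)&(hsv[...,0]<17)&(hsv[...,1]>150)&(hsv[...,2]>80)).astype(np.uint8); o[:130]=0;o[165:]=0;o[:,:90]=0;o[:,170:]=0
n,l,st,ce=cv2.connectedComponentsWithStats(o)
for i in range(1,n): print(st[i],ce[i],onz(t,ce[i],60).round(1))
E
```

```text
patch (array([ 456.6, -359.5,   62.1]), np.float64(2.1)) [ 457.62365787 -359.55115573   62.        ]
(148, 125) [ 485.  -335.9   62. ]
(232, 112) [ 489.8 -369.3   62. ]
(183, 250) [ 435.2 -348.2   62. ]
(262, 225) [ 444.7 -379.6   62. ]
(190, 118) [ 487.6 -352.6   62. ]
(222, 238) [ 439.7 -363.7   62. ]
L -1.78 [247.  242.4]
R -1.88 [124.1 119.2]
near 0.27216527726121675 [25.13570802]
far -2.2139035122382213 [773.5925271]
[101 145   5   6  16] [103.     147.3125] [573.7 234.7  60. ]
[110 147  16   3  32] [116.96875 148.375  ] [570.8 200.5  60. ]
[141 146   9   6  31] [146.16129032 148.70967742] [569.3 128.8  60. ]
[127 148  13   2  19] [132.21052632 148.68421053] [569.7 163.1  60. ]
[116 151   1   1   1] [116. 151.] [564.2 202.8  60. ]
[126 151   1   1   1] [126. 151.] [564.  178.3  60. ]
[129 151   1   1   1] [129. 151.] [563.9 170.9  60. ]
[132 151   5   1   5] [134. 151.] [563.8 158.6  60. ]
```

Emit:
servo_tool(
  plan=[
    [[0.034,0.0245,-0.009,-0.3,0.085],[0.034,0.0245,-0.009,-0.3,0.085],[0.034,0.0245,-0.009,-0.3,0.085],[0.034,0.0245,-0.009,-0.3,0.085],[0.034,0.0245,-0.009,-0.3,0.085],[0.034,0.0245,-0.009,-0.3,0.085],[0.034,0.0245,-0.009,-0.3,0.085],[0.034,0.0245,-0.009,-0.3,0.085],[0.034,0.0245,-0.009,0,0.085],[0,0,0,0,0.085]],
  ],
)

```text
time: 1.1
tool_pos: [472.1, -352.7, 220.7]
tcp_rot: [-179.8, 0.0, 13.7]
ft_force: [0.1, -0.4, 0.5]
finger_gap: 85.0
grip_force: 0.0
```

```bash
python3 - <<'E'
from bench import sense, optics
import cv2,pickle
from h import *
s=optics.snapshot("wrist"); cv2.imwrite("pics/w1.png",s["frame"]); pickle.dump(s,open("w1.pkl","wb"))
q=sense(); print(q["time"],q["tool_pos"],q["tcp_rot"],np.array(s["cam_to_world"]).round(2))
E
```

```text
1.15 [ 470.61976056 -354.483745    221.35433308] [-1.79867290e+02  7.08320457e-02  1.36273972e+01] [[ 2.4000e-01 -9.4000e-01 -2.5000e-01  5.3479e+02]
 [-9.7000e-01 -2.3000e-01 -6.0000e-02 -3.3733e+02]
 [-0.0000e+00  2.6000e-01 -9.7000e-01  2.9137e+02]
 [ 0.0000e+00  0.0000e+00  0.0000e+00  1.0000e+00]]
```

View pics/w1.png

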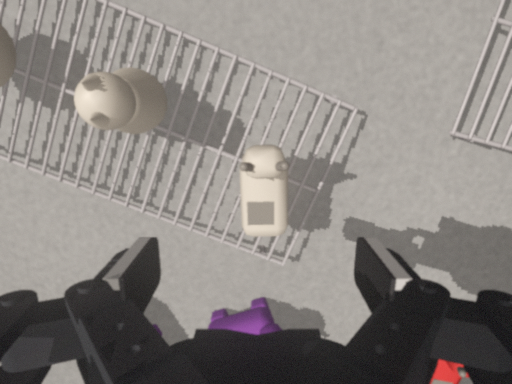

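The cow is seen from above, head up. Its body spans columns 241–287, the rear edge is near row 236, and it lies almost parallel to the tool's x axis. The fingers straddle it sideways.

```bash
python3 - <<'E'
import pickle
from h import *
s=pickle.load(open("w1.pkl","rb"))
for p in [(241,200),(243,230),(288,200),(286,230),(264,236),(261,212),(263,148)]: print(p,onz(s,p,58).round(1))
E
```

```text
(241, 200) [ 462.6 -341.6   58. ]
(243, 230) [ 439.6 -348.4   58. ]
(288, 200) [ 470.9 -375.6   58. ]
(286, 230) [ 447.4 -380.4   58. ]
(264, 236) [ 438.6 -365.2   58. ]
(261, 212) [ 457.  -358.3   58. ]
(263, 148) [ 504.2 -348.1   58. ]
```

Emit:
servo_tool(
  plan=[
    [[-0.002,-0.0015,-0.04,0,0.085],[0,0,-0.04,0,0.085],[0,0,-0.04,0,0.085],[0,0,0,0,0.085],[0,0,0,0,0.02],[0,0,0,0,0.02],[0,0,0,0,0.02],[0,0,0,0,0.02],[0,0,0,0,0.02],[0,0,0,0,0.02]],
  ],
  force=30,
)

```text
time: 2.15
tool_pos: [468.7, -359.6, 105.9]
tcp_rot: [179.8, -0.1, 13.4]
ft_force: [-1.3, -0.9, 5.9]
finger_gap: 35.1
grip_force: 30.4
```

Emit:
servo_tool(
  plan=[
    [[0,0,0.02,0,0.02],[0,0,0.03,0,0.02],[0,0,0.04,0,0.02],[0,0,0.03,0,0.02],[0,0,0,0,0.02]],
  ],
)

```text
time: 2.65
tool_pos: [469.8, -360.5, 230.6]
tcp_rot: [179.4, -0.4, 13.4]
ft_force: [0.1, -0.6, -1.5]
finger_gap: 35.6
grip_force: 30.5
```

```bash
python3 - <<'E'
from bench import sense, optics
import cv2,pickle
from h import *
q=sense(); print(q["time"],q["tool_pos"],q["tcp_rot"],q["ft_force"],q["finger_gap"])
a=optics.snapshot("side"); b=optics.snapshot("wrist")
cv2.imwrite("pics/g1.png",np.hstack([cv2.resize(a["frame"][60:260,160:360],(384,384)),cv2.resize(b["frame"],(400,300)) if 0 else b["frame"][:, 56:456]]))
E
```

```text
2.65 [ 469.84974041 -360.45990141  230.55830495] [179.44818469  -0.37381307  13.4154749 ] [ 0.05838137 -0.61341325 -1.49744194] 35.614372547736764
```

View pics/g1.png

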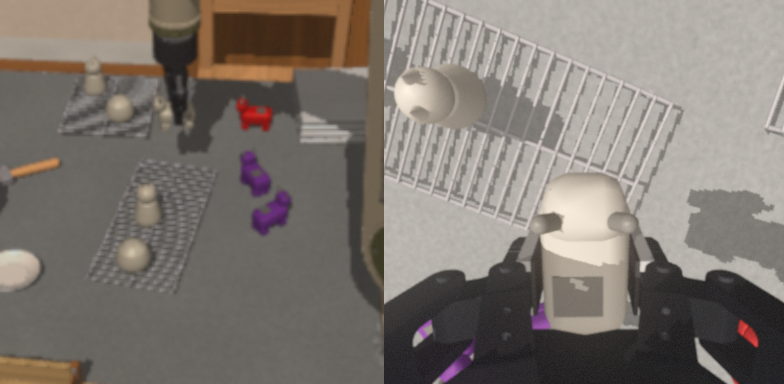

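The cow is held upright between the pads, head away from the robot, and clear of the rack.

Emit:
servo_tool(
  plan=[
    [[0.001,0.04,0,-1.5,0.02],[0.001,0.045,0,-1.5,0.02],[0.001,0.045,0,-1.5,0.02],[0.001,0.045,0,-1.5,0.02],[0.001,0.045,0,-1.5,0.02],[0,0.045,0,-1.5,0.02],[0,0.045,0,-1.5,0.02],[0,0.045,0,-1.5,0.02],[0,0.045,0,-1.5,0.02],[0,0.045,0,-1.5,0.02]],
  ],
)

```text
time: 3.75
tool_pos: [471.1, 88.4, 221.3]
tcp_rot: [180.0, 0.1, -1.7]
ft_force: [1.1, -0.3, -0.9]
finger_gap: 35.9
grip_force: 30.6
```

Emit:
servo_tool(
  plan=[
    [[0,0.045,0,0,0.02],[0,0.04,-0.02,0,0.02],[0,0.01,-0.04,0,0.02],[0,0,-0.03,0,0.02],[0,0,0,0,0.02],[0,0,0,0,0.02],[0,0,0,0,0.02]],
  ],
)

```text
time: 4.45
tool_pos: [473.4, 181.5, 134.5]
tcp_rot: [-180.0, -0.1, -1.6]
ft_force: [-0.1, 1.0, -0.9]
finger_gap: 35.8
grip_force: 30.6
```

```bash
python3 - <<'E'
from bench import sense, optics
import cv2,pickle
from h import *
a=optics.snapshot("side"); b=optics.snapshot("wrist"); q=sense(); print(q["time"],q["tool_pos"],q["tcp_rot"],q["ft_force"])
pickle.dump((a,b),open("p1.pkl","wb"))
cv2.imwrite("pics/g2.png",np.hstack([cv2.resize(a["frame"][180:330,100:250],(384,384)),b["frame"][:, 56:456]]))
E
```

```text
4.55 [473.84191021 181.59662862 135.01378844] [-179.94071078   -0.19185766   -1.6451674 ] [ 0.95372389  0.09764657 -0.83104539]
```

View pics/g2.png

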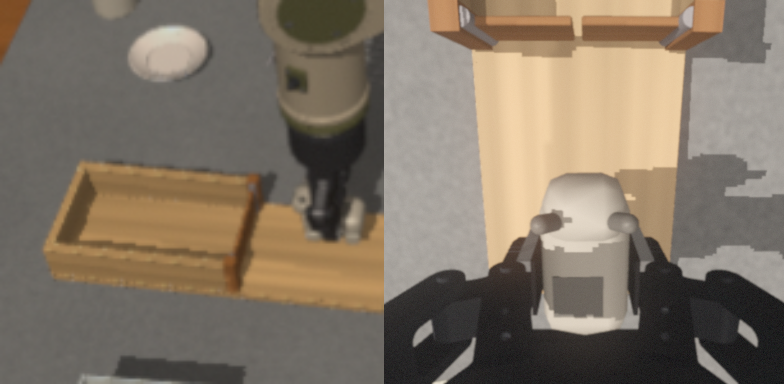

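The cow hangs over the open board, square to the gate. The leaf gap is at about wrist pixel (249,28) and the cow's midline at about column 256.

```bash
python3 - <<'E'
import pickle
from h import *
a,s=pickle.load(open("p1.pkl","rb"))
f=lambda x:x-384+56
for n,p,z in [("gaptop",(f(577),17),51),("gapbottom",(f(577),40),13),("edgeL",(f(478),100),10),("edgeR",(f(684),100),10),("edgeL2",(f(487),240),10),("edgeR2",(f(673),240),10),("cowmid back",(f(578),297),0)]:
    print(n,onz(s,p,z).round(1))
for z in(90,93): print(onz(s,(f(578),297),z),onz(s,(f(584),325),z))
E
```

```text
gaptop [574.  182.6  51. ]
gapbottom [571.3 183.7  13. ]
edgeL [541.3 242.3  10. ]
edgeR [537.8 122.8  10. ]
edgeL2 [453.6 246.2  10. ]
edgeR2 [450.3 125.7  10. ]
cowmid back [403.6 189.1   0. ]
[462.34369733 185.08254786  90.        ] [449.06732742 183.05519527  90.        ]
[464.3018098  184.94858737  93.        ] [451.36927578 182.97373984  93.        ]
```

Emit:
servo_tool(
  plan=[
    [[0,0.003,-0.02,0,0.02],[0,0,-0.01,0,0.02],[0,0,-0.006,0,0.02],[0,0,0,0,0.02],[0,0,0,0,0.02]],
  ],
)

```text
time: 5.05
tool_pos: [472.7, 184.6, 97.4]
tcp_rot: [-180.0, -0.0, -1.6]
ft_force: [0.0, 0.8, -1.5]
finger_gap: 35.7
grip_force: 30.6
```

Emit:
servo_tool(
  plan=[
    [[0,0,-0.002,0,0.02],[0,0,0,0,0.02]],
  ],
)

```text
time: 5.25
tool_pos: [473.2, 184.9, 95.8]
tcp_rot: [-180.0, -0.1, -1.6]
ft_force: [-0.7, -0.4, 3.1]
finger_gap: 35.5
grip_force: 30.5
```

Emit:
servo_tool(
  plan=[
    [[0,0,0,0,0.045],[0,0,0,0,0.06],[0,0,0,0,0.08],[0,0,0,0,0.085],[0,0,0,0,0.085],[0,0,0.03,0,0.085],[0,0,0.04,0,0.085],[0,0,0.04,0,0.085],[0,0,0,0,0.085]],
  ],
)

```text
time: 6.15
tool_pos: [475.7, 185.7, 211.7]
tcp_rot: [-179.8, -0.6, -1.6]
ft_force: [1.1, 1.2, 0.6]
finger_gap: 85.0
grip_force: 0.0
```

```bash
python3 - <<'E'
from bench import sense, optics
import cv2,pickle
from h import *
b=optics.snapshot("wrist"); q=sense(); print(q["time"],q["tool_pos"],q["tcp_rot"],q["ft_force"],q["finger_gap"])
pickle.dump(b,open("p2.pkl","wb"))
cv2.imwrite("pics/g3.png",b["frame"])
E
```

```text
6.2 [474.53470283 185.28736345 208.73561989] [-179.87637424   -0.39491787   -1.59664782] [ 0.65919489 -0.39664298 -1.43162761] 85.20950427433425
```

View pics/g3.png

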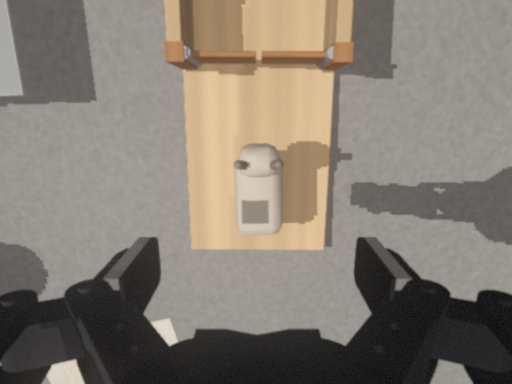

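The cow stands upright on the board and square to the gate. Its midline is at column 258–259, the leaf gap at (258,56), and the cow's rear at row 236.

```bash
python3 - <<'E'
import pickle
from h import *
s=pickle.load(open("p2.pkl","rb"))
for n,p,z in [("rear",(259,235),46),("mid",(258.5,190),52),("gap",(259,52),51),("edgeL",(186,110),10),("edgeR",(332,110),10),("end",(192,249),10),("end",(324,249),10),("postL",(175,52),60),("postR",(343,51),60)]: print(n,onz(s,p,z).round(1))
E
```

```text
rear [441.5 186.   46. ]
mid [479.2 185.4  52. ]
gap [573.6 182.5  51. ]
edgeL [537.2 242.9  10. ]
edgeR [533.9 124.1  10. ]
end [414.5 247.4  10. ]
end [411.4 127.8  10. ]
postL [574.  236.3  60. ]
postR [571.5 128.9  60. ]
```

Emit:
servo_tool(
  plan=[
    [[-0.03,0.0015,0,-0.3,0.01],[-0.028,0,0,0,0.01],[0,0,0,0,0.01],[0,0,-0.03,0,0.01],[0,0,-0.04,0,0.01],[0,0,-0.03,0,0.01],[0,0,-0.012,0,0.01],[0,0,0,0,0.01]],
  ],
)

```text
time: 7.0
tool_pos: [412.8, 185.6, 90.6]
tcp_rot: [179.9, 0.3, -1.9]
ft_force: [-1.8, -0.5, 0.7]
finger_gap: 10.0
grip_force: 0.0
```

```bash
python3 - <<'E'
from bench import sense, optics
import cv2
from h import *
a=optics.snapshot("side"); b=optics.snapshot("wrist"); q=sense(); print(q["time"],q["tool_pos"],q["tcp_rot"],q["ft_force"],q["finger_gap"])
cv2.imwrite("pics/g4.png",np.hstack([cv2.resize(a["frame"][210:310,160:260],(384,384),interpolation=2),b["frame"][:, 56:456]]))
E
```

```text
7.1 [415.06240382 186.31667481  93.68995993] [-1.79990596e+02 -3.47103067e-02 -1.89997274e+00] [-0.1690688   0.01929822  0.92642211] 9.892329945129221
```

View pics/g4.png

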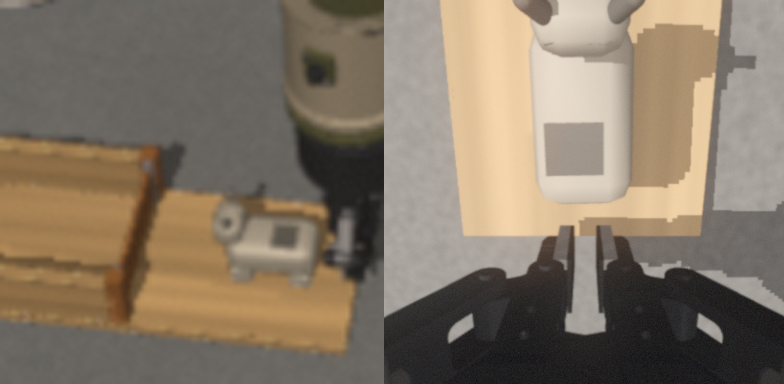

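The fingers stand just behind the cow's rear and are centred on it; the cow is upright and still square.

Emit:
servo_tool(
  plan=[
    [[0.01,-0.0003,0,0,0.01],[0.008,-0.0003,0,0,0.01],[0.008,-0.0003,0,0,0.01],[0.01,-0.0003,0,0,0.01],[0.01,-0.0003,0,0,0.01],[0.01,-0.0003,0,0,0.01],[0.01,-0.0003,0,0,0.01],[0.01,-0.0003,0,0,0.01],[0.01,-0.0004,0,0,0.01],[0.01,-0.0004,0,0,0.01]],
  ],
)

```text
time: 8.1
tool_pos: [510.9, 182.9, 92.7]
tcp_rot: [180.0, 0.0, -1.9]
ft_force: [-3.9, -0.4, 3.2]
finger_gap: 10.2
grip_force: 1.7
```

```bash
python3 - <<'E'
from bench import sense, optics
import cv2
from h import *
a=optics.snapshot("side"); b=optics.snapshot("wrist"); q=sense(); print(q["time"],q["tool_pos"],q["tcp_rot"],q["ft_force"],q["finger_gap"])
cv2.imwrite("pics/g5.png",np.hstack([cv2.resize(a["frame"][210:310,140:240],(384,384),interpolation=2),b["frame"][:, 56:456]]))
E
```

```text
8.2 [511.9595594  182.87905452  93.12590137] [-1.79988012e+02 -8.18848881e-02 -1.91947444e+00] [-0.29212074 -0.68292208  0.92336362] 9.879800330774028
```

View pics/g5.png

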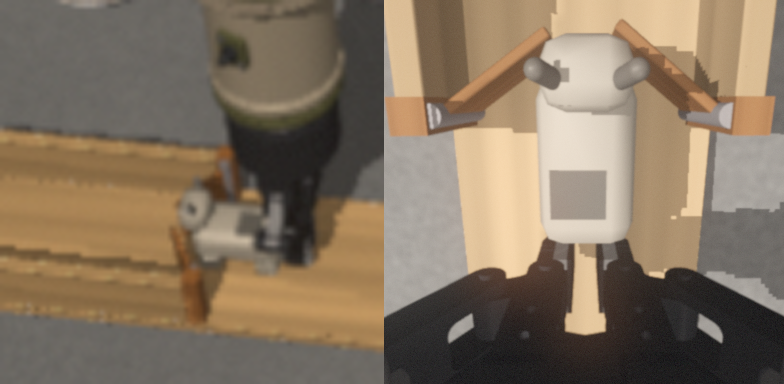

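Both leaves are pushed open evenly by the cow's head, and the cow is straight and upright. I'll keep pushing.

Emit:
servo_tool(
  plan=[
    [[0.009,-0.0003,0,0,0.01],[0.009,-0.0003,0,0,0.01],[0.009,-0.0003,0,0,0.01],[0.009,-0.0003,0,0,0.01],[0.009,-0.0003,0,0,0.01],[0.009,-0.0003,0,0,0.01],[0.009,-0.0003,0,0,0.01],[0.009,-0.0003,0,0,0.01],[0.009,-0.0003,0,0,0.01],[0.009,-0.0003,0,0,0.01]],
  ],
)

```text
time: 9.2
tool_pos: [601.1, 180.0, 92.8]
tcp_rot: [-180.0, 0.0, -1.9]
ft_force: [-2.4, 0.5, 0.5]
finger_gap: 10.1
grip_force: 1.0
```

Emit:
servo_tool(
  plan=[
    [[0.009,-0.0003,0,0,0.01],[0.009,-0.0003,0,0,0.01],[0.008,-0.0003,0,0,0.01],[0.008,-0.0003,0,0,0.01],[0.006,-0.0003,0,0,0.01],[0.004,0,0,0,0.01],[0,0,0,0,0.01],[0,0,0,0,0.01]],
  ],
)

```text
time: 10.0
tool_pos: [644.4, 178.5, 92.9]
tcp_rot: [-180.0, -0.0, -1.9]
ft_force: [-0.6, 0.3, 0.1]
finger_gap: 10.0
grip_force: 0.0
```

```bash
python3 - <<'E'
from bench import sense, optics
import cv2
from h import *
a=optics.snapshot("side"); b=optics.snapshot("wrist"); q=sense(); print(q["time"],q["tool_pos"],q["tcp_rot"],q["ft_force"],q["finger_gap"])
cv2.imwrite("pics/g6.png",np.hstack([cv2.resize(a["frame"][220:320,110:210],(384,384),interpolation=2),b["frame"][:, 56:456]]))
E
```

```text
10.1 [644.20436568 178.56418493  92.88362937] [-1.79998420e+02  4.41797545e-03 -1.89185750e+00] [0.81353525 0.27322698 1.17964508] 9.682920788940427
```

View pics/g6.png

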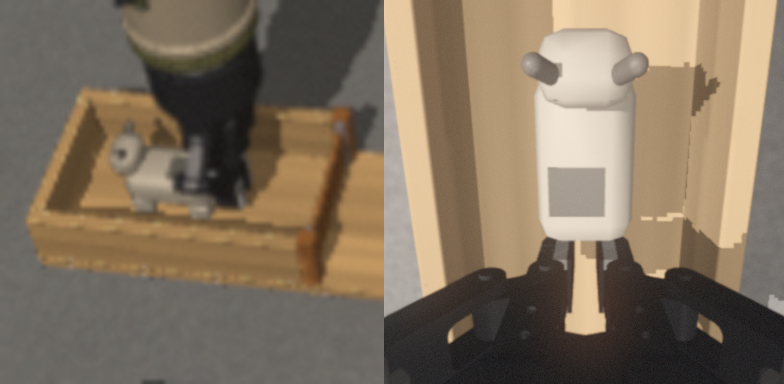

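The cow stands well inside the bay and the leaves look shut behind the fingers. I'll back off slightly and lift straight up.

Emit:
servo_tool(
  plan=[
    [[-0.004,0,0,0,0.01],[0,0,0.02,0,0.01],[0,0,0.04,0,0.01],[0,0,0.04,0,0.01],[0,0,0.04,0,0.01],[-0.04,0,0.03,0,0.01],[-0.05,0,0,0,0.01],[-0.05,0,0,0,0.01],[0,0,0,0,0.01],[0,0,0,0,0.01]],
  ],
)

```text
time: 11.1
tool_pos: [498.8, 178.5, 262.8]
tcp_rot: [-180.0, -0.0, -1.8]
ft_force: [0.7, -0.9, 0.1]
finger_gap: 10.0
grip_force: 0.0
```

```bash
python3 - <<'E'
from bench import sense, optics
import cv2
from h import *
a=optics.snapshot("side"); b=optics.snapshot("wrist"); q=sense(); print(q["time"],q["tool_pos"],q["ft_force"])
cv2.imwrite("pics/g7.png",np.hstack([cv2.resize(a["frame"][220:320,110:210],(384,384),interpolation=2),b["frame"][:, 56:456]]))
E
```

```text
11.2 [501.25130075 178.61749167 263.86621607] [ 0.53244573 -0.70111169  0.59650514]
```

View pics/g7.png

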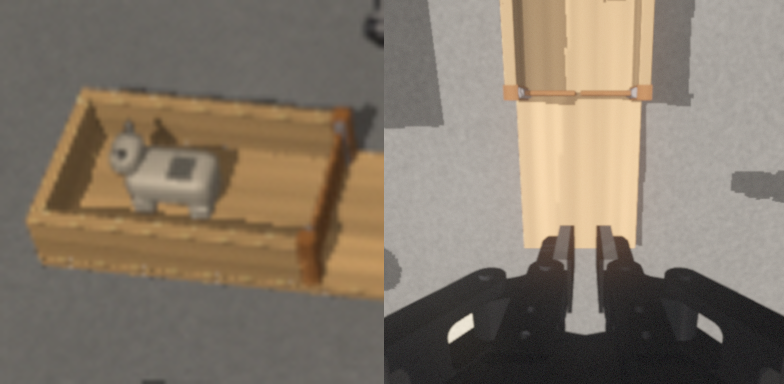

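The cow stands upright in the bay, both leaves are shut and the arm is clear, so I'm handing in.

```bash
python3 -c "
from bench import r
print(r.hand_in())"
```

```text
the job is handed in; nothing more can be done
None
```

The cow stands upright inside the bay, both gate leaves have sprung shut behind it and the arm is clear; the job is handed in at about 11 s of the 51 s allowed, and the judge returned no verdict.

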